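# Rock the sorter's seesaw gate and feed the waiting balls into the empty tray

### The job

The right tray of the ball sorter has its share. With the fingertips, rock the seesaw gate fully over so that it feeds the left chute, and only then push both wooden balls waiting on the feed track forward over its end, so that they roll into the empty left tray. Do not grip or lift the balls, and leave the tape roll, the tin and the chisel alone.

Things in the scene. Friction and masses are not known exactly. Their poses are not given: they have to be found in the camera images.
- sorter: Ball sorter of plywood, pale wood and sheet metal, fixed to the bench, 570 mm wide, turned up to 0.22 rad either way. Origin: on the bench under the gate's pivot; x runs along the feed track toward the gate (about away from the robot), y to the left, z up. Behind the gate stands a rubber-faced back board (sorter x=22 to 37 mm, 158 mm high, 96 mm wide).
- left_tray (a point): Middle of the floor of the left tray (empty; the goal), 12 mm above the bench. Inside 85 mm along the sorter's y by 78 mm along x, walls up to 80 mm high, 236 mm left of the pivot. A short chute leads into it from the gate's left end. The right tray is its mirror image and has three balls already, fixed there.
- gate (a joint): Tilt of the seesaw gate about its pivot (along the sorter's x, 85 mm high), rad: +0.22 (stop) = left end up, feeding the right chute, as at the start (0.17 to 0.22); -0.22 (stop) = left end down, feeding the left chute. Stiff pivot: it stays where it is left; about 1.5 to 2 N pressed down on a tab moves it.
- tab_left (a point): Centre of the upper face of the gate's left press tab, a flat steel tab 40 mm wide (sorter y) and 58 mm long that sticks out of the gate toward the robot near its left end; it lies at sorter x=-62, y=100 mm and moves with the gate: 105 to 109 mm above the bench at the start, about 65 mm when pressed fully down.
- tab_right (a point): The same point on the gate's right press tab (mirror image, 100 mm right of the pivot): low at the start, raised when the gate is rocked over.
- track_lip (a point): Middle of the feed track's gate-side end, on its floor, 115 mm above the bench, at sorter x=-23, y=0 mm. The track runs from here 114 mm back toward the robot, 40 mm wide inside, rails 8 mm above its floor. It slopes down to the robot (110.5 mm high there), so balls let go half-way roll back. A ball pushed past this point drops 27 mm into the gate's trough and rolls off its low end.
- ball_front_center (a point): Centre of the front wooden ball, 35 mm in diameter, 18 to 35 g, on the feed track, 57 mm short of the track's end.
- ball_rear_center (a point): Centre of the rear wooden ball, the same, touching the front one on the robot's side; pushed forward at mid height it pushes the front one on. Its centre is 17.5 mm above the track floor. It rests on a stop bar 6 mm high across the floor; above that the track is open behind it.
- tape_roll: Bystander: roll of tape lying flat, 100 mm across, 25 mm high, loose, in front of the left tray. Origin at its underside.
- tin: Bystander: grey ribbed tin, 67 mm across, 73 mm high, loose, upright, in front of the right side of the sorter. Origin at its underside.
- chisel: Bystander: chisel with wooden handle, 210 mm long, lying loose behind the sorter. Origin at its underside.
Not all that is in view belongs to the job. What is shaped like the part that bears ball_front_center but grey or pink is not meant.

How it is judged:
By the outcome, as a careful person would: the job done as asked, in the order asked, and still so for the second after the job is handed in, with the robot touching nothing.
It also fails if it takes over 45 s, if anything falls off the work surface, if the arm or the gripper's body presses on something with over 40 N, if the wrist force passes 120 N, or if a joint passes its speed limit or range.

### The arm

A 6-joint arm with a two-finger parallel gripper is mounted at the origin on the work surface; the furniture and walls round the work are solid. World frame = base frame: x ahead of the robot, y to its left, z up, the work surface at z = 0. Lengths are in m, angles in degrees, forces in N, time in s.
With the tool pointing down it reaches from about 0.4 to 0.825 m from the base axis. Payload 7 kg.
Tool frame: the origin (TCP) lies on the centre line of the jaws, within the pads' length; the fingertips stand r.nose_length ahead of it and the grasp point (between the pads) lies 2 mm behind it (r.nose_length is the distance from the TCP to the fingertips, in m); z points along the fingers, y is the direction in which the jaws open and shut (so a half turn about z gives the same grasp; the last joint's range is limited). The gripper opens to 88 mm and grips with 3 to 60 N. Pads are 19 mm wide; open, the fingers measure 130 mm over their backs; the gripper's body (78 mm by 193 mm) begins 47 mm behind the grasp point.
Start: joints at [-55.227, 20.546, 0.682, 0, -70.136, -16.507], TCP at [0.212, -0.641, 0.244] pointing down, gripper open.
Joint ranges: [-176.03, 176.03], [-82.01, 121.73], [-58.28, 71.71], [-173.87, 95.51], [-174.79, -0.11], [-173.66, 173.66]. Speed limits (degrees/s): [136.94, 136.94, 172.46, 180, 180, 180].

### API

Orientations are given as [roll, pitch, yaw] about the fixed x, y, z axes, in that order (R = Rz(yaw) Ry(pitch) Rx(roll)).
In Python, from plant import r gives the robot as it stands.
- The arm moves only by the tool apply_moves, never from a script. Its argument "targets" is a list of rows, each a list of 3 entries, a list of its own where there are three numbers: the shift along the tool's x, y, z scaled (see below), then the turn, a rotation vector about the tool's x, y, z scaled (see below), then the finger opening in mm, from 0 to 87.6. A call has 1 to 5 rows; each row shifts and turns the pose as measured when the row begins, along the tool's axes as they then stand; what a row does not reach is not made up. The controller multiplies each number of a shift by 0.04 m and each number of a turn by 8 degrees. A row lasts 1/10 s, in which the tool goes at most 50 mm and 8.59 degrees, less where a joint would pass 70% of its speed; a pose out of reach is approached as far as the arm can. A call with a number of a shift or a turn outside -1 to 1 is refused whole. A call with a gripper value outside its range is refused whole. The fingers move at their own pace and stop on an object; "squeeze" is the grip in N (left out, the last holds). Time passes only in rows, so rows that do not move let the fingers close. It gives the time, the measured TCP pose, the force and the opening at its end, in the units of the state.
- r.get_state(): the state, without advancing time (a new reading comes with each control period).
- r.capture(name): name is "scene" or "top"; returns a dict with "img" (480x640x3 uint8, blue, green, red), "z_map" (480x640 float32, m along the optical axis (not along the pixel's ray), 0 where there is no reading), "fx", "fy", "cx", "cy" (pixels), "k1" (the pictures are not rectified: a ray, as slopes to the right and down, at radius r is drawn at 1 + k1 r^2 times it, then the intrinsics apply), "camera_from_world" (4x4, takes a point from world to camera coordinates). Camera axes: x right, y up, looking along -z (the intrinsics and any distortion apply to the point x, -y, -z); pixel columns grow to the right and rows downward; lengths in m; the calibration is good to about 2 mm. A picture is of the moment at which its call begins.
- r.close_job(): hands the job in, once; it reports no verdict.
The state is a dict: "time_s": time; "joints": joint angles; "qd": joint speeds; "joint_torque": joint torques, N m; "tcp_pos": TCP position; "eef_rot": TCP orientation; "contact_force": force on the tool from outside, world axes, zero at the start; "moment": the same for the moment, N m; "gripper_width": finger opening in m.
Only numpy, scipy, OpenCV 4.12 (cv2) and the standard library are available. Lean on these libraries where they do the work, as an engineer would, in place of code of your own. Each camera call takes 0.05 s, during which the arm holds its last target.

## Working session

There is one attempt and no reset: what is moved stays moved. The work goes in short steps, Python scripts to look and compute and a tool call to move; the robot and the scene stay as the last step left them, time stands still between calls to the robot, and variables do not carry over. Pictures are saved under pics/ and viewed, and the job is handed in when it is done.

Besides the shell and the picture viewer there is one more tool, called after "Emit:" as a command line: name --argument value ..., lists and objects as JSON in quotes. apply_moves: Moves the arm, as the interface text tells. Its arguments: {"type":"object","properties":{"targets":{"type":"array","items":{"type":"array"}},"squeeze":{"type":"number"}},"required":["targets"]}

```bash
ls; mkdir -p pics; python3 - <<'E'
from plant import r
import cv2,pickle
print(r.get_state(), r.nose_length)
for n in("scene","top"):
    c=r.capture(n); cv2.imwrite(f"pics/{n}0.png",c["img"]); pickle.dump(c,open(f"{n}0.pkl","wb"))
    print(n,c["fx"],c["cx"],c["cy"],c["k1"],c["camera_from_world"])
E
```

```text
pics
{'time_s': 0.0, 'joints': array([-5.52287130e+01,  2.05913814e+01,  6.33178526e-01, -2.01658948e-02,
       -7.01350923e+01, -1.65065037e+01]), 'qd': array([ 0.01952448, -0.06187139, -0.08025876,  0.01816457, -0.00414217,
        0.05619829]), 'joint_torque': array([-3.17897517e-03, -5.82707369e+01,  2.93047482e+01,  6.99747518e+00,
        6.70576832e-03, -1.83539669e-04]), 'tcp_pos': array([ 0.21137796, -0.64056196,  0.2426186 ]), 'eef_rot': array([ 1.79905163e+02, -8.33412195e-03, -1.61742078e+02]), 'contact_force': array([-0.33055296, -0.1021831 ,  0.16416049]), 'moment': array([-0.0057529 , -0.034499  , -0.00356292]), 'gripper_width': 0.08746028723777528} 0.017
scene 443.642155694105 320.06672456971904 239.14207405137157 -0.08410043733181564 [[ 0.7020169  -0.71182912  0.02171587 -0.31422649]
 [ 0.37005692  0.39066951  0.84287319 -0.29876773]
 [-0.60846541 -0.58367511  0.53767389 -0.54142243]
 [ 0.          0.          0.          1.        ]]
top 525.3446390294087 322.4634184122513 244.07108791577488 -0.12358651430524381 [[ 0.01922603 -0.99980086 -0.00534862  0.0931853 ]
 [ 0.99482574  0.01859603  0.09987961 -0.53496414]
 [-0.09976026 -0.00724123  0.99498515 -1.07510643]
 [ 0.          0.          0.          1.        ]]
```

View pics/scene0.png

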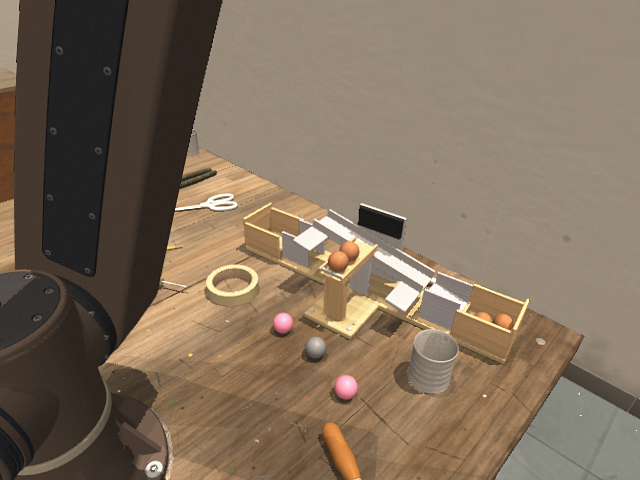

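View pics/top0.png

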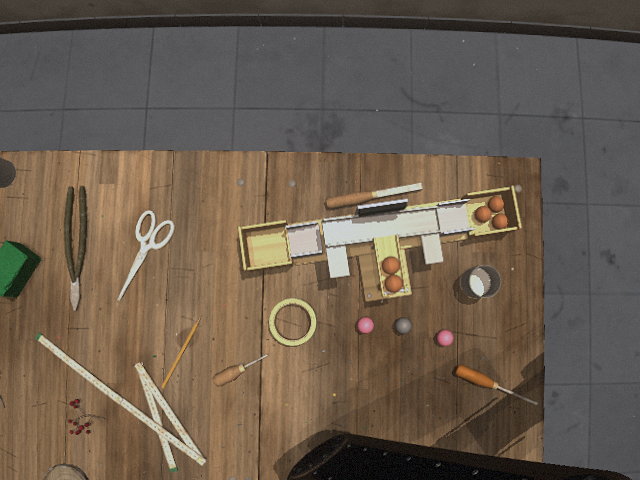

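The pictures show the sorter across the bench. In the top view the balls are at about (390,265) and (394,283), the left tab at (339,262), the right tab at (432,249), the empty left tray at (265,247), the tape at (292,322) and the tin at (480,282).

```bash
cat > h.py <<'E'
import numpy as np,cv2,pickle
def px2w(c,u,v,z):
    K=(c["fx"],c["fy"],c["cx"],c["cy"])
    xd=(u-K[2])/K[0]; yd=(v-K[3])/K[1]
    x,y=xd,yd
    for _ in range(20):
        s=1+c["k1"]*(x*x+y*y); x,y=xd/s,yd/s
    T=np.linalg.inv(c["camera_from_world"])
    d=T[:3,:3]@np.array([x,-y,-1.]); o=T[:3,3]
    return o+d*(z-o[2])/d[2]
def w2px(c,p):
    q=c["camera_from_world"]@np.r_[p,1]; x,y=q[0]/-q[2],-q[1]/-q[2]
    s=1+c["k1"]*(x*x+y*y); return np.array([c["cx"]+c["fx"]*x*s,c["cy"]+c["fy"]*y*s])
E
python3 - <<'E'
from h import *
c=pickle.load(open("top0.pkl","rb"));im=c["img"]
b,g,rr=[im[...,i].astype(int) for i in range(3)]
hsv=cv2.cvtColor(im,cv2.COLOR_BGR2HSV)
m=((hsv[...,0]<14)&(hsv[...,1]>140)&(hsv[...,2]>70)).astype(np.uint8)*255
n,l,s,ce=cv2.connectedComponentsWithStats(m)
for i in range(1,n):
    if s[i,4]>60: print("orange",s[i],ce[i],px2w(c,*ce[i],.13).round(4))
m=((hsv[...,1]<40)&(hsv[...,2]>150)).astype(np.uint8)*255
cv2.imwrite("pics/white.png",cv2.resize(m[170:320,220:540],None,fx=2.4,fy=2.4))
big=cv2.resize(im[170:320,225:535],None,fx=2.5,fy=2.5,interpolation=cv2.INTER_CUBIC);cv2.imwrite("pics/topz.png",big)
E
```

```text
orange [489 197  15  15 178] [496.17977528 203.64044944] [ 0.6079 -0.233   0.13  ]
orange [475 206  16  16 182] [483.16483516 213.39010989] [ 0.5882 -0.2069  0.13  ]
orange [493 214  15  15 181] [500.23756906 220.79005525] [ 0.5745 -0.2405  0.13  ]
orange [383 257  17  17 213] [391.02816901 264.82159624] [ 0.4857 -0.0282  0.13  ]
orange [385 275  18  17 226] [393.56637168 283.2300885 ] [ 0.4509 -0.0333  0.13  ]
orange [456 364  38  24 235] [473.98297872 376.24255319] [ 0.2777 -0.188   0.13  ]
```

View pics/topz.png

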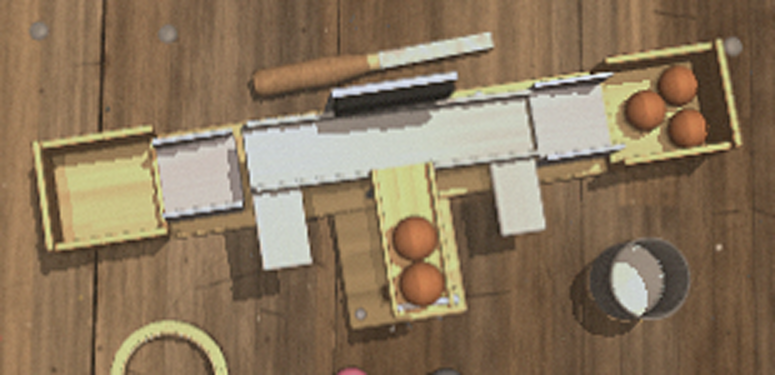

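```bash
python3 - <<'E'
from h import *
c=pickle.load(open("top0.pkl","rb"))
P=lambda u,v,z:px2w(c,225+u/2.5,170+v/2.5,z)
lt=P(288.5,266.5,.107);rt=P(521.5,232.5,.065)
print(lt,rt); d=lt-rt; print("yaw tabs",np.degrees(np.arctan2(-d[0],d[1])),np.hypot(d[0],d[1]))
f=px2w(c,391.5,265.,.1313);r_=px2w(c,394,283.,.1303) 
f=px2w(c,391.03,264.82,.1313);r_=px2w(c,393.57,283.23,.1303) 
print(f,r_)
yaw=np.radians(8.6)
# tin, tape
print("tape",px2w(c,292.5,322.5,.025),"tin top",P(638,278,.073))
# outermost corners of trays z~.08
A=P(36,145,.08);B=P(720,42,.08);print(A,B,np.degrees(np.arctan2(-(A-B)[0],(A-B)[1])))
for yawd in (8.3,8.8):
    y=np.radians(yawd);ex=np.array([np.cos(y),np.sin(y)]);ey=np.array([-np.sin(y),np.cos(y)])
    for n,p,q in(("front",f,(-80,0)),("rear",r_,(-115,0)),("lt",lt,(-91,100)),("rt",rt,(-91,-100))):
        print(yawd,n,(p[:2]-ex*q[0]/1e3-ey*q[1]/1e3).round(4))
# zmap ball check
T=np.linalg.inv(c["camera_from_world"])
for u,v in((391,265),(394,283),(339,262),(432,249),(390,245)):
    z=c["z_map"][v,u]; q=px2w(c,u,v,0);o=T[:3,3];d=q-o; fw=-T[:3,2]; print(u,v,(o+d*z/(d@fw)).round(4))
E
```

```text
[0.46252389 0.06683354 0.107     ] [ 0.49494467 -0.12298212  0.065     ]
yaw tabs 9.692666069810326 0.19256451813823142
[ 0.48558577 -0.02805156  0.1313    ] [ 0.45087294 -0.03327432  0.1303    ]
tape [0.36838351 0.16242816 0.025     ] tin top [ 0.45919659 -0.21653178  0.073     ]
[0.55714379 0.27056155 0.08      ] [ 0.65323793 -0.28587987  0.08      ] 9.798001904125872
8.3 front [ 0.5647 -0.0165]
8.3 rear [ 0.5647 -0.0167]
8.3 lt [ 0.567 -0.019]
8.3 rt [ 0.5706 -0.0109]
8.8 front [ 0.5646 -0.0158]
8.8 rear [ 0.5645 -0.0157]
8.8 lt [ 0.5678 -0.0181]
8.8 rt [ 0.5696 -0.0102]
391 265 [ 0.4842 -0.026   0.1476]
394 283 [ 0.4508 -0.0317  0.1486]
339 262 [0.4905 0.0701 0.1111]
432 249 [ 0.5231 -0.1191  0.068 ]
390 245 [ 0.525  -0.0279  0.1144]
```

```bash
cat >> h.py <<'E'
from scipy.spatial.transform import Rotation as Rn
YAW=np.radians(9.3); O=np.array([.566,-.0148])
ex=np.array([np.cos(YAW),np.sin(YAW)]);ey=np.array([-ex[1],ex[0]])
def s2w(x,y,z): return np.r_[O+ex*x/1e3+ey*y/1e3,z]
def plan(x,y,z,yaw=-80.7,n=5,vmax=.04):
    """target in sorter mm / world z of the TCP"""
    from plant import r
    s=r.get_state(); p=s["tcp_pos"].copy(); R=Rn.from_euler("xyz",s["eef_rot"],degrees=True)
    t=s2w(x,y,z); q=p[:2]-O
    print("t",round(s["time_s"],2),"tcp",p.round(4),"rpy",s["eef_rot"].round(2),"sorter mm",(q@ex*1e3).round(1),(q@ey*1e3).round(1),"F",s["contact_force"].round(2),"w",round(s["gripper_width"],4))
    G=Rn.from_euler("xyz",[180,0,yaw],degrees=True)
    for i in range(n):
        d=t-p; L=np.linalg.norm(d); d=d*min(1,vmax/max(L,1e-9))
        rv=(R.inv()*G).as_rotvec(degrees=True); a=np.linalg.norm(rv); rv=rv*min(1,8/max(a,1e-9))
        print("  ",(R.inv().apply(d)/.04).round(2).tolist(),(rv/8).round(2).tolist())
        p=p+d; R=R*Rn.from_rotvec(rv,degrees=True)
E
python3 -c "
from h import *
plan(-75,100,.24)"
```

```text
t 0.1 tcp [ 0.2114 -0.6406  0.2427] rpy [ 1.7992e+02 -1.0000e-02 -1.6174e+02] sorter mm -451.0 -560.3 F [ 0.44 -0.26  0.14] w 0.0877
   [-0.62, 0.78, 0.0] [0.0, 0.0, -1.0]
   [-0.73, 0.69, 0.0] [0.0, 0.0, -1.0]
   [-0.82, 0.58, 0.0] [0.0, 0.0, -1.0]
   [-0.89, 0.46, 0.0] [0.0, 0.0, -1.0]
   [-0.94, 0.33, 0.0] [0.0, 0.0, -1.0]
```

Emit:
apply_moves --targets '[[[-0.62,0.78,0],[0,0,-1],0],[[-0.73,0.69,0],[0,0,-1],0],[[-0.82,0.58,0],[0,0,-1],0],[[-0.89,0.46,0],[0,0,-1],0],[[-0.94,0.33,0],[0,0,-1],0]]' --squeeze 10

```text
time_s: 0.6
tcp_pos: [0.279, -0.4493, 0.2379]
eef_rot: [179.5, 0.2, -120.7]
contact_force: [1.0, 0.1, 1.1]
gripper_width: 0.0533
```

```bash
python3 -c "
from h import *
plan(-75,100,.24)"
```

```text
t 0.6 tcp [ 0.279  -0.4493  0.2379] rpy [ 1.7952e+02  1.7000e-01 -1.2075e+02] sorter mm -353.5 -382.4 F [1.01 0.12 1.13] w 0.0533
   [-0.98, 0.17, 0.0] [0.01, 0.01, -1.0]
   [-1.0, 0.04, -0.0] [0.01, 0.01, -1.0]
   [-0.99, -0.1, -0.0] [0.01, 0.01, -1.0]
   [-0.97, -0.24, -0.0] [0.01, 0.01, -1.0]
   [-0.93, -0.37, -0.0] [0.01, 0.01, -1.0]
```

Emit:
apply_moves --targets '[[[-0.98,0.17,-0.1],[0.02,0.01,-1],0],[[-1,0.04,-0.05],[0.01,0.01,-1],0],[[-0.99,-0.1,0],[0.01,0.01,-1],0],[[-0.97,-0.24,0],[0.01,0.01,-1],0],[[-0.93,-0.37,0],[0.01,0.01,-1],0]]'

```text
time_s: 1.1
tcp_pos: [0.3473, -0.2536, 0.2433]
eef_rot: [-180.0, -0.0, -79.1]
contact_force: [1.9, 0.3, 0.0]
gripper_width: 0.0132
```

```bash
python3 -c "
from h import *
plan(-75,100,.24)"
```

```text
t 1.1 tcp [ 0.3473 -0.2536  0.2433] rpy [-1.7998e+02 -3.0000e-02 -7.9120e+01] sorter mm -254.4 -200.3 F [1.91 0.28 0.05] w 0.0132
   [-0.84, -0.54, 0.01] [-0.0, -0.0, 0.2]
   [-0.86, -0.51, 0.01] [0.0, 0.0, 0.0]
   [-0.86, -0.51, 0.01] [-0.0, -0.0, -0.0]
   [-0.86, -0.51, 0.01] [-0.0, -0.0, 0.0]
   [-0.86, -0.51, 0.01] [-0.0, -0.0, -0.0]
```

Emit:
apply_moves --targets '[[[-0.84,-0.54,0],[0,0,0.2],0],[[-0.86,-0.51,0],[0,0,0],0],[[-0.86,-0.51,0],[0,0,0],0],[[-0.86,-0.51,0],[0,0,0],0],[[-0.86,-0.51,0],[0,0,0],0]]'

```text
time_s: 1.6
tcp_pos: [0.4196, -0.0588, 0.2436]
eef_rot: [-179.9, -0.0, -80.4]
contact_force: [1.3, 0.1, 0.5]
gripper_width: 0.0005
```

```bash
python3 -c "
from h import *
plan(-75,100,.24)"
```

```text
t 1.6 tcp [ 0.4196 -0.0588  0.2436] rpy [-179.86   -0.    -80.41] sorter mm -151.6 -19.8 F [1.27 0.12 0.52] w 0.0005
   [-0.84, -0.54, 0.03] [-0.02, -0.0, 0.04]
   [-0.84, -0.54, 0.03] [0.0, -0.0, -0.0]
   [-0.84, -0.54, 0.03] [0.0, -0.0, -0.0]
   [-0.47, -0.3, 0.01] [0.0, -0.0, -0.0]
   [0.0, 0.0, 0.0] [0.0, -0.0, -0.0]
```

Emit:
apply_moves --targets '[[[-0.84,-0.54,0],[0,0,0],0],[[-0.84,-0.54,0],[0,0,0],0],[[-0.84,-0.54,0],[0,0,0],0],[[-0.47,-0.3,0],[0,0,0],0],[[0,0,0],[0,0,0],0]]'

```text
time_s: 2.1
tcp_pos: [0.4767, 0.0821, 0.2433]
eef_rot: [-179.9, 0.0, -80.1]
contact_force: [-0.6, 0.1, -0.3]
gripper_width: 0.0006
```

```bash
python3 -c "
from h import *
plan(-75,100,.14)
from plant import r
c=r.capture('top');cv2.imwrite('pics/t1.png',cv2.resize(c['img'][150:330,220:540],None,fx=2.4,fy=2.4))
c=r.capture('scene');cv2.imwrite('pics/s1.png',cv2.resize(c['img'][150:400,200:530],None,fx=2.3,fy=2.3))
"
```

```text
t 2.1 tcp [0.4767 0.0821 0.2433] rpy [-1.7986e+02  2.0000e-02 -8.0100e+01] sorter mm -72.5 110.1 F [-0.58  0.07 -0.33] w 0.0006
   [0.1, 0.03, 0.99] [-0.02, 0.0, 0.08]
   [0.1, 0.02, 0.99] [0.0, -0.0, 0.0]
   [0.06, 0.01, 0.59] [0.0, 0.0, 0.0]
   [0.0, 0.0, 0.0] [0.0, -0.0, -0.0]
   [0.0, 0.0, 0.0] [0.0, -0.0, -0.0]
```

View pics/s1.png

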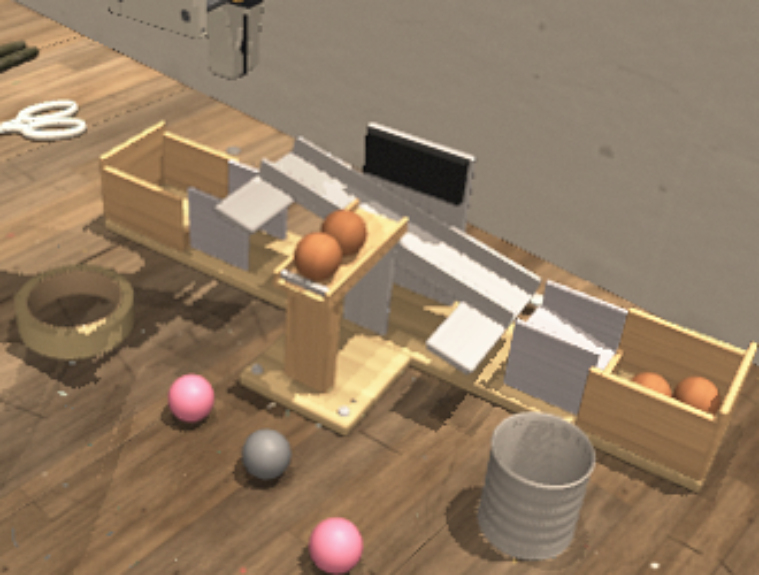

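View pics/t1.png

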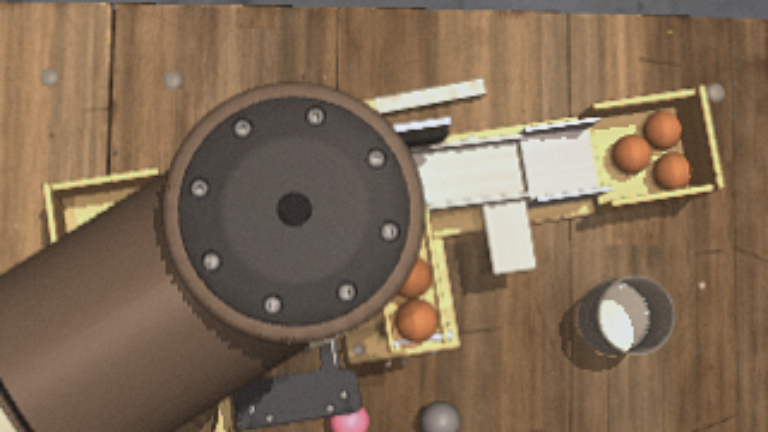

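Scene view: the closed fingers hover over the sorter's left end at (235,45), and the balls are still at (345,230) and (318,257). Now I'll lower the fingers onto the tab.

Emit:
apply_moves --targets '[[[0.12,0.03,1],[0,0,0.08],0],[[0.1,0.02,0.9],[0,0,0],0],[[0.06,0,0.4],[0,0,0],0],[[0,0,0],[0,0,0],0]]'

```text
time_s: 2.6
tcp_pos: [0.4746, 0.065, 0.1499]
eef_rot: [-179.7, 0.1, -81.0]
contact_force: [0.0, 0.8, -0.2]
gripper_width: 0.0005
```

```bash
python3 -c "
from h import *
plan(-75,100,.084,vmax=.016)
"
```

```text
t 2.6 tcp [0.4746 0.065  0.1499] rpy [-1.7974e+02  8.0000e-02 -8.1000e+01] sorter mm -77.3 93.5 F [ 0.04  0.8  -0.17] w 0.0005
   [-0.04, -0.01, 0.4] [-0.03, 0.01, -0.04]
   [-0.04, -0.01, 0.4] [0.0, -0.0, -0.0]
   [-0.04, -0.01, 0.4] [-0.0, -0.0, -0.0]
   [-0.04, -0.01, 0.4] [-0.0, -0.0, -0.0]
   [-0.01, -0.0, 0.06] [-0.0, -0.0, -0.0]
```

Emit:
apply_moves --targets '[[[-0.08,-0.03,0.4],[-0.03,0.01,0],0],[[-0.04,-0.02,0.35],[0,0,0],0],[[-0.02,0,0.25],[0,0,0],0],[[0,0,0.25],[0,0,0],0],[[0,0,0.25],[0,0,0],0]]'

```text
time_s: 3.1
tcp_pos: [0.4778, 0.0691, 0.0935]
eef_rot: [-179.6, 0.1, -81.2]
contact_force: [-0.6, -1.7, 2.1]
gripper_width: 0.0009
```

```bash
python3 -c "
from h import *
plan(-75,100,.084,vmax=.010)
"
```

```text
t 3.1 tcp [0.4778 0.0691 0.0935] rpy [-1.7956e+02  1.0000e-01 -8.1190e+01] sorter mm -73.5 97.1 F [-0.6  -1.67  2.07] w 0.0009
   [-0.07, 0.04, 0.24] [-0.06, 0.01, -0.06]
   [-0.0, 0.0, 0.0] [0.0, -0.0, 0.0]
   [0.0, 0.0, 0.0] [0.0, 0.0, -0.0]
   [0.0, 0.0, 0.0] [0.0, -0.0, 0.0]
   [0.0, 0.0, 0.0] [-0.0, -0.0, -0.0]
```

Emit:
apply_moves --targets '[[[0,0,0.18],[0,0,0],0],[[0,0,0.1],[0,0,0],0],[[0,0,0.08],[0,0,0],0]]'

```text
time_s: 3.4
tcp_pos: [0.4784, 0.0687, 0.0836]
eef_rot: [-179.5, -0.0, -81.0]
contact_force: [-27.7, 5.3, 66.5]
gripper_width: 0.0002
```

The gate has reached its stop: the force jumped at tip z≈0.067. Backing off now.

Emit:
apply_moves --targets '[[[0,0,-0.3],[0,0,0],0],[[0,0,-1],[0,0,0],0],[[0,0,-1],[0,0,0],0],[[0,0.3,-0.9],[0,0,0],0],[[0,0.6,0],[0,0,0],0]]'

```text
time_s: 3.9
tcp_pos: [0.4433, 0.0635, 0.2167]
eef_rot: [-179.5, -0.1, -81.0]
contact_force: [-0.5, 0.1, -1.0]
gripper_width: 0.0007
```

```bash
python3 -c "
from h import *
plan(-160,0,.21)
from plant import r
c=r.capture('scene');cv2.imwrite('pics/s2.png',cv2.resize(c['img'][150:400,200:530],None,fx=2.3,fy=2.3))
"
```

```text
t 3.9 tcp [0.4433 0.0635 0.2167] rpy [-1.7947e+02 -8.0000e-02 -8.0990e+01] sorter mm -108.4 97.1 F [-0.51  0.09 -1.04] w 0.0007
   [0.88, 0.46, 0.06] [-0.07, -0.01, -0.04]
   [0.88, 0.47, 0.06] [0.0, 0.0, -0.0]
   [0.67, 0.35, 0.05] [-0.0, -0.0, 0.0]
   [0.0, 0.0, 0.0] [-0.0, -0.0, -0.0]
   [0.0, 0.0, 0.0] [-0.0, -0.0, 0.0]
```

View pics/s2.png

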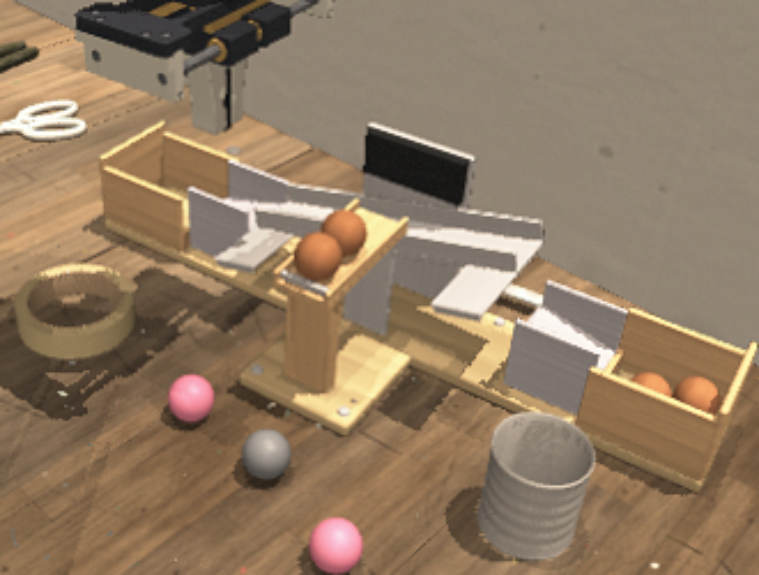

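The scene view shows the gate rocked over: its right end at (540,235) is raised and the left tab at (255,248) is down. The balls have not moved.

Emit:
apply_moves --targets '[[[0.88,0.48,0],[-0.07,0,0],0],[[0.88,0.48,0],[0,0,0],0],[[0.67,0.36,0.1],[0,0,0],0],[[0,0,0],[0,0,0],0]]'

```text
time_s: 4.35
tcp_pos: [0.399, -0.0443, 0.2102]
eef_rot: [179.9, 0.0, -80.8]
contact_force: [0.1, 0.6, 0.5]
gripper_width: 0.0003
```

```bash
python3 -c "
from h import *
plan(-160,0,.16)
from plant import r
c=r.capture('top');cv2.imwrite('pics/t3.png',cv2.resize(c['img'][150:330,220:540],None,fx=2.4,fy=2.4))
T=np.linalg.inv(c['camera_from_world'])
for sx,sy,zz in((-70,100,.065),(-55,100,.065),(-70,-100,.107),(-55,-100,.107),(-80,0,.148),(-115,0,.148)):
    u,v=w2px(c,s2w(sx,sy,zz)).round().astype(int)
    z=c['z_map'][v,u]; q=px2w(c,u,v,0);o=T[:3,3];d=q-o; fw=-T[:3,2]; p=o+d*z/(d@fw); print(u,v,p.round(4),((p[:2]-O)@ex*1e3).round(1),((p[:2]-O)@ey*1e3).round(1))
"
```

```text
t 4.35 tcp [ 0.399  -0.0443  0.2102] rpy [ 1.7987e+02  5.0000e-02 -8.0840e+01] sorter mm -169.5 -2.2 F [0.14 0.55 0.49] w 0.0003
   [-0.04, -0.19, 0.98] [0.02, 0.01, -0.02]
   [-0.01, -0.05, 0.27] [-0.0, -0.0, 0.0]
   [0.0, 0.0, 0.0] [0.0, 0.0, -0.0]
   [0.0, 0.0, 0.0] [-0.0, 0.0, 0.0]
   [0.0, 0.0, 0.0] [0.0, 0.0, -0.0]
337 268 [0.4813 0.0728 0.0656] -69.4 100.1
336 261 [0.4954 0.0751 0.0666] -55.2 100.1
439 252 [ 0.5132 -0.1237  0.1131] -69.7 -98.9
438 245 [ 0.5268 -0.1216  0.1136] -55.9 -99.1
392 263 [ 0.4777 -0.0082  0.3032] -86.1 20.8
395 282 [ 0.448  -0.0132  0.3028] -116.2 20.7
```

View pics/t3.png

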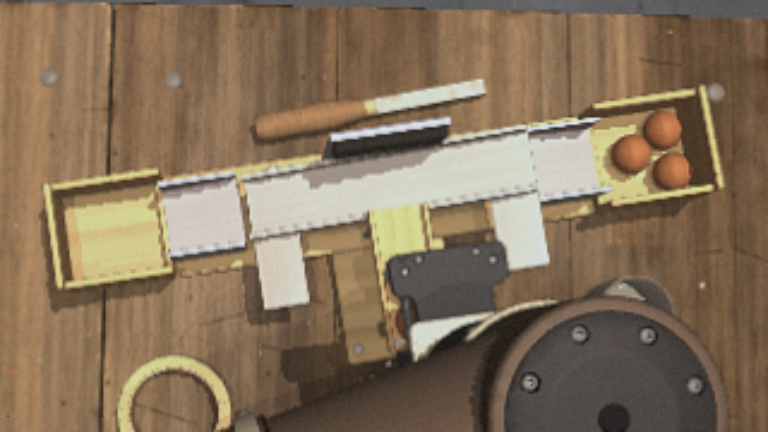

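Depth readings put the left tab at 66 mm, so the gate is fully over. I'll go down behind the rear ball, aiming for the tips at z≈0.121.

Emit:
apply_moves --targets '[[[-0.04,0,0.9],[0,0,0],0],[[-0.02,0,0.6],[0,0,0],0],[[0,0,0.2],[0,0,0],0],[[0,0,0],[0,0,0],0]]'

```text
time_s: 4.8
tcp_pos: [0.4023, -0.0394, 0.1416]
eef_rot: [-179.8, 0.1, -80.8]
contact_force: [-0.2, -0.2, 1.1]
gripper_width: 0.0004
```

```bash
python3 -c "
from h import *
plan(-160,0,.139)
from plant import r
c=r.capture('scene');cv2.imwrite('pics/s4.png',cv2.resize(c['img'][150:400,200:530],None,fx=2.3,fy=2.3))
"
```

```text
t 4.8 tcp [ 0.4023 -0.0394  0.1416] rpy [-1.7983e+02  6.0000e-02 -8.0840e+01] sorter mm -165.6 2.1 F [-0.2  -0.23  1.09] w 0.0004
   [0.05, -0.14, 0.07] [-0.02, 0.01, -0.02]
   [0.0, 0.0, 0.0] [0.0, 0.0, 0.0]
   [0.0, 0.0, 0.0] [0.0, -0.0, -0.0]
   [0.0, 0.0, 0.0] [0.0, -0.0, -0.0]
   [0.0, 0.0, 0.0] [0.0, -0.0, -0.0]
```

View pics/s4.png

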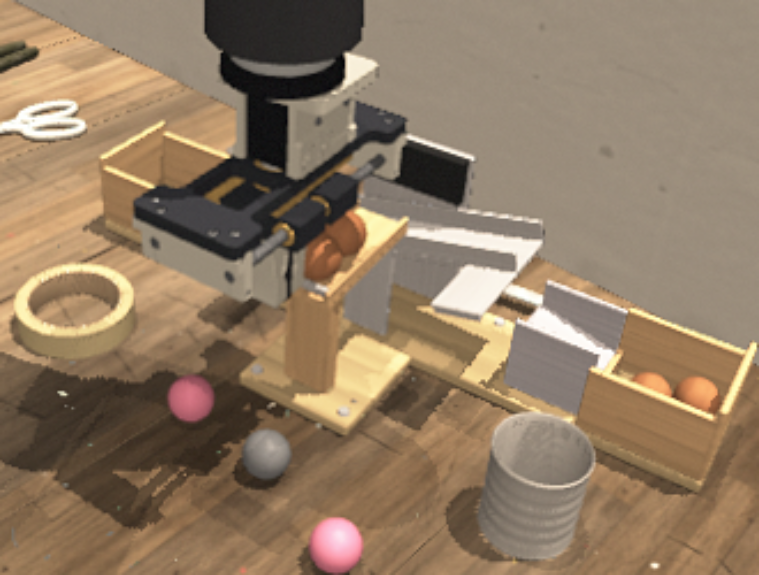

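The balls at (320,258) and (348,230) are just ahead of the fingers. I'll start pushing slowly, with the tips slightly lower.

Emit:
apply_moves --targets '[[[0.05,-0.05,0.08],[0,0,0],0],[[0,-0.2,0],[0,0,0],0],[[0,-0.25,0],[0,0,0],0],[[0,-0.25,0],[0,0,0],0],[[0,-0.25,0],[0,0,0],0]]'

```text
time_s: 5.35
tcp_pos: [0.4477, -0.0336, 0.1424]
eef_rot: [-179.5, 0.1, -80.7]
contact_force: [-1.7, -0.6, 0.1]
gripper_width: -0.0002
```

```bash
python3 -c "
from h import *
plan(-95,0,.139,vmax=.010)"
```

```text
t 5.35 tcp [ 0.4477 -0.0336  0.1424] rpy [-1.7946e+02  9.0000e-02 -8.0730e+01] sorter mm -119.8 0.6 F [-1.68 -0.58  0.11] w -0.0002
   [0.01, -0.25, 0.04] [-0.07, 0.01, -0.0]
   [0.01, -0.25, 0.03] [0.0, -0.0, -0.0]
   [0.0, -0.12, 0.02] [-0.0, 0.0, 0.0]
   [0.0, 0.0, 0.0] [0.0, -0.0, -0.0]
   [0.0, 0.0, 0.0] [0.0, -0.0, -0.0]
```

Emit:
apply_moves --targets '[[[0,-0.2,0.08],[-0.07,0,0],0],[[0,-0.2,0.02],[0,0,0],0],[[0,-0.2,0.02],[0,0,0],0],[[0,0,0],[0,0,0],0],[[0,0,0],[0,0,0],0]]'

```text
time_s: 5.85
tcp_pos: [0.4757, -0.0291, 0.1366]
eef_rot: [179.9, 0.1, -80.8]
contact_force: [1.0, -1.0, -0.2]
gripper_width: -0.0
```

```bash
python3 -c "
from h import *
plan(-95,0,.139,n=1)
from plant import r
c=r.capture('scene');cv2.imwrite('pics/s5.png',cv2.resize(c['img'][150:400,200:530],None,fx=2.3,fy=2.3))
c=r.capture('top');cv2.imwrite('pics/t5.png',cv2.resize(c['img'][150:330,220:540],None,fx=2.4,fy=2.4))
"
```

```text
t 5.85 tcp [ 0.4757 -0.0291  0.1366] rpy [ 1.7989e+02  7.0000e-02 -8.0770e+01] sorter mm -91.5 0.5 F [ 1.01 -0.97 -0.23] w -0.0
   [0.01, 0.09, -0.06] [0.01, 0.01, -0.01]
```

View pics/s5.png

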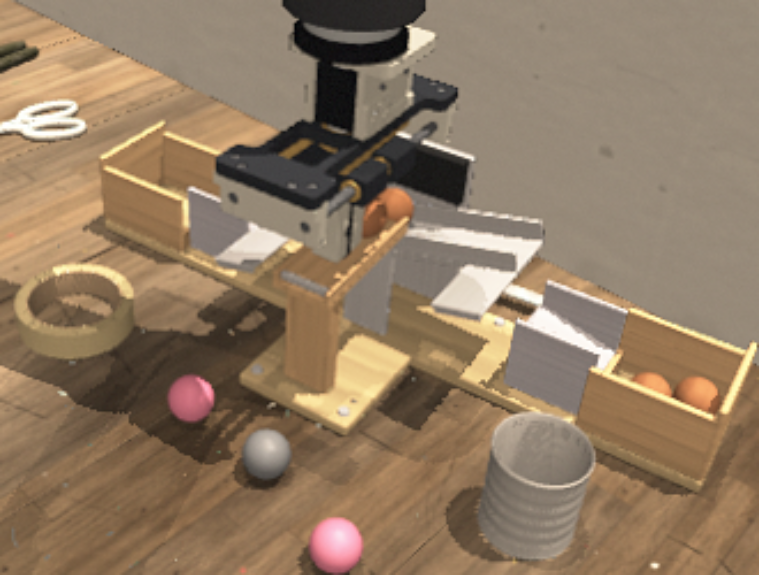

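View pics/t5.png

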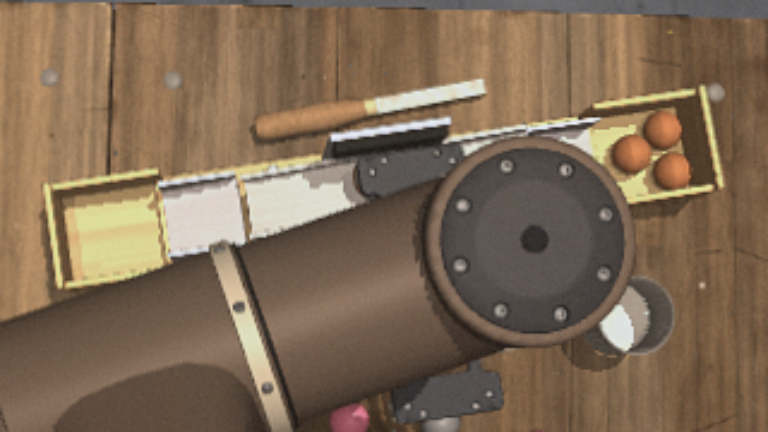

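The front ball is still on the lip at (395,207) in the scene view. I'll push a little further.

Emit:
apply_moves --targets '[[[0,-0.2,-0.03],[0,0,0],0],[[0,-0.15,0],[0,0,0],0],[[0,0,0],[0,0,0],0],[[0,0,0],[0,0,0],0],[[0,0,0],[0,0,0],0]]'

```text
time_s: 6.45
tcp_pos: [0.4903, -0.0267, 0.1387]
eef_rot: [180.0, 0.1, -80.7]
contact_force: [0.9, 0.6, 0.3]
gripper_width: 0.0001
```

```bash
python3 -c "
from h import *
plan(-55,0,.139,n=1)
from plant import r
c=r.capture('scene');cv2.imwrite('pics/s6.png',cv2.resize(c['img'][150:400,200:530],None,fx=2.3,fy=2.3))
c=r.capture('top');cv2.imwrite('pics/t6.png',cv2.resize(c['img'][150:330,220:540],None,fx=2.4,fy=2.4))
"
```

```text
t 6.45 tcp [ 0.4903 -0.0267  0.1387] rpy [ 1.7998e+02  9.0000e-02 -8.0750e+01] sorter mm -76.7 0.5 F [0.93 0.59 0.28] w 0.0001
   [0.01, -0.54, -0.01] [0.0, 0.01, -0.01]
```

View pics/s6.png

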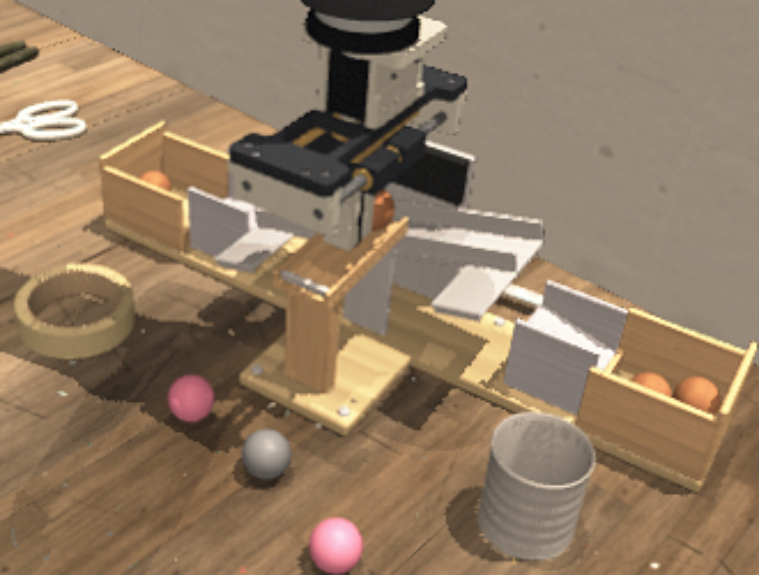

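View pics/t6.png

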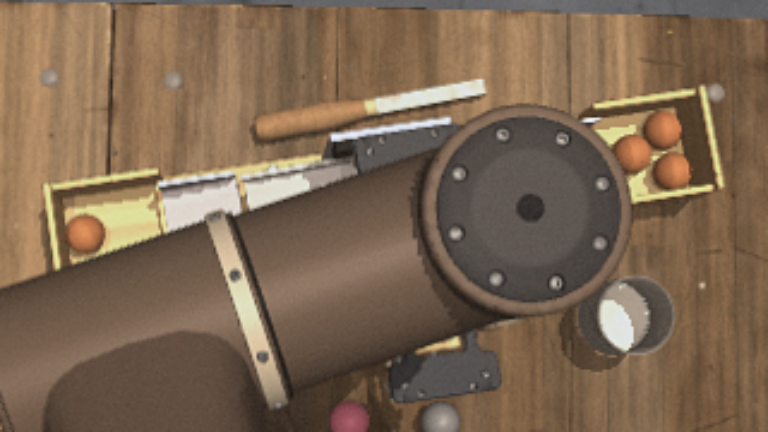

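The first ball is in the left tray (top view (85,233)), and the rear ball is on the track in front of the fingers. I'll push it over in small steps.

Emit:
apply_moves --targets '[[[0,-0.2,-0.02],[0,0,0],0],[[0,-0.2,0],[0,0,0],0],[[0,-0.2,0],[0,0,0],0],[[0,-0.08,0],[0,0,0],0],[[0,0,0],[0,0,0],0]]'

```text
time_s: 7.05
tcp_pos: [0.5198, -0.0218, 0.1396]
eef_rot: [-180.0, 0.1, -80.7]
contact_force: [0.1, 0.4, 0.8]
gripper_width: 0.0003
```

Emit:
apply_moves --targets '[[[0,0,0],[0,0,0],0],[[0,0,0],[0,0,0],0],[[0,0,0],[0,0,0],0]]'

```text
time_s: 7.35
tcp_pos: [0.5195, -0.022, 0.1392]
eef_rot: [179.9, 0.1, -80.7]
contact_force: [-0.3, -0.2, 0.7]
gripper_width: -0.0
```

```bash
python3 -c "
from h import *
plan(-45,0,.139,n=1)
from plant import r
c=r.capture('scene');cv2.imwrite('pics/s7.png',cv2.resize(c['img'][150:400,200:530],None,fx=2.3,fy=2.3))
"
```

```text
t 7.35 tcp [ 0.5195 -0.022   0.1392] rpy [ 1.7995e+02  8.0000e-02 -8.0750e+01] sorter mm -47.1 0.5 F [-0.35 -0.22  0.7 ] w -0.0
   [0.01, -0.05, 0.0] [0.01, 0.01, -0.01]
```

View pics/s7.png

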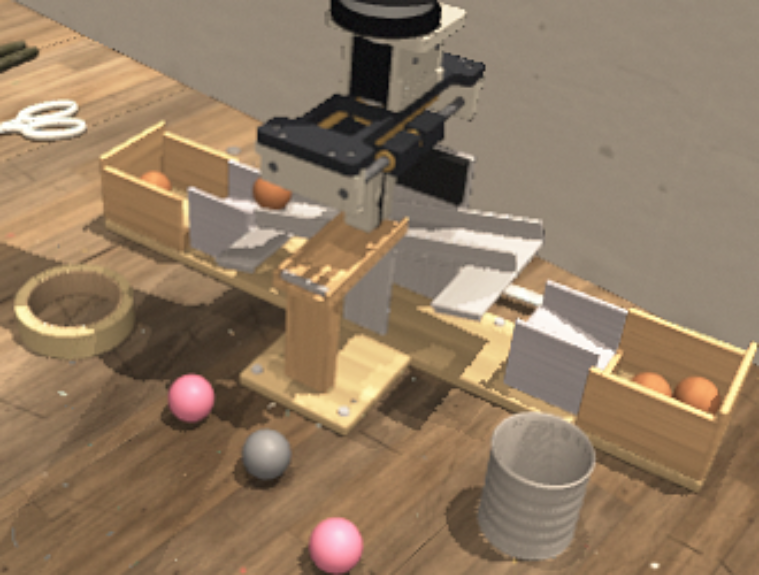

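The second ball is rolling down the gate at (272,193). I'll lift straight up, then back away.

Emit:
apply_moves --targets '[[[0,0,-0.6],[0,0,0],0],[[0,0,-1],[0,0,0],0],[[0,0,-1],[0,0,0],0],[[0.5,0.6,-0.5],[0,0,0],0],[[0.8,0.5,0],[0,0,0],0]]'

```text
time_s: 7.9
tcp_pos: [0.4838, -0.0799, 0.2672]
eef_rot: [179.8, 0.0, -80.5]
contact_force: [0.9, -1.0, -0.1]
gripper_width: 0.0005
```

Emit:
apply_moves --targets '[[[0.9,0.4,0],[0,0,0],0],[[0.9,0.4,0],[0,0,0],0],[[0.9,0.4,0],[0,0,0],0],[[0.9,0,0],[0,0,0],0],[[0,0,0],[0,0,0],0]]'

```text
time_s: 8.4
tcp_pos: [0.4566, -0.2368, 0.2708]
eef_rot: [-179.8, -0.1, -80.5]
contact_force: [0.5, 0.9, 0.2]
gripper_width: 0.001
```

```bash
python3 -c "
from h import *
plan(-45,0,.139,n=1)
from plant import r
c=r.capture('scene');cv2.imwrite('pics/s8.png',cv2.resize(c['img'][150:400,200:530],None,fx=2.3,fy=2.3))
c=r.capture('top');cv2.imwrite('pics/t8.png',cv2.resize(c['img'][150:350,220:540],None,fx=2.4,fy=2.4))
"
```

```text
t 8.4 tcp [ 0.4566 -0.2368  0.2708] rpy [-1.7983e+02 -6.0000e-02 -8.0460e+01] sorter mm -143.9 -201.4 F [0.5  0.92 0.23] w 0.001
   [-0.77, -0.38, 0.51] [-0.02, -0.01, 0.03]
```

View pics/s8.png

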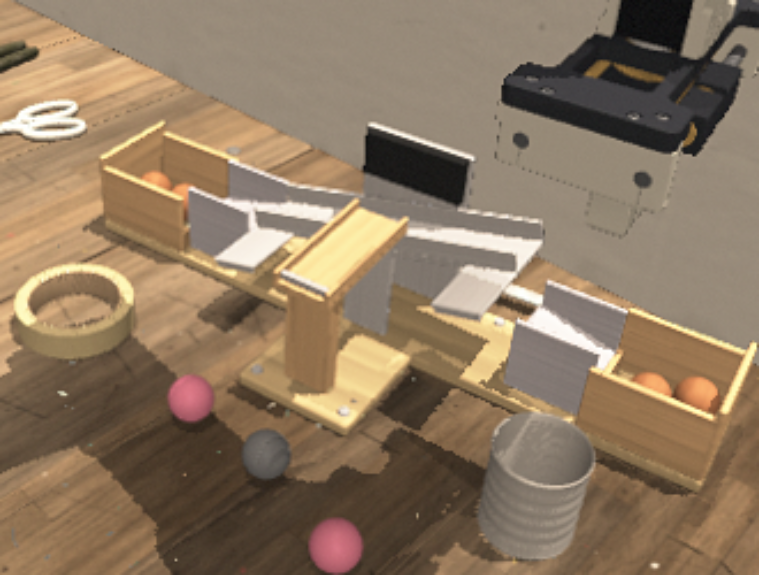

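View pics/t8.png

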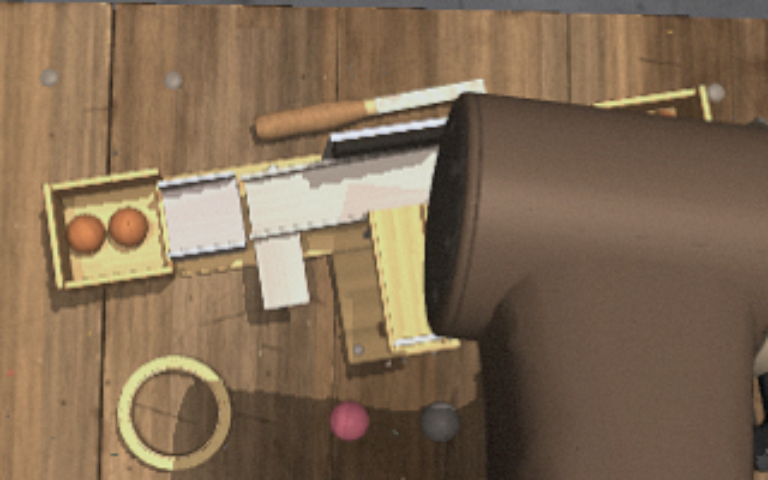

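Both balls are in the left tray (top view (85,233) and (127,227)), the track is empty, and the gate is still over to the left.

Emit:
apply_moves --targets '[[[0,0,0],[0,0,0],0],[[0,0,0],[0,0,0],0],[[0,0,0],[0,0,0],0],[[0,0,0],[0,0,0],0],[[0,0,0],[0,0,0],0]]'

```text
time_s: 9.0
tcp_pos: [0.4566, -0.2312, 0.2711]
eef_rot: [-179.8, 0.0, -80.2]
contact_force: [-0.1, 0.0, -0.3]
gripper_width: 0.0003
```

```bash
python3 -c "
from plant import r
print(r.close_job())"
```

```text
the job is handed in; nothing more can be done
None
```

The gate now feeds the left chute and both wooden balls are in the left tray. I handed the job in at about 9 s.

- **Gate:** I pressed the left tab down to its stop with the closed fingertips. Depth then put the left tab at 66 mm, against about 65 mm when fully down. The right tab read 113 mm, a few mm above the 105–109 mm I expected.
- **Force:** the wrist force peaked at about 67 N at the gate stop, higher than I wanted but under the 120 N limit. It came through the fingertips, not the gripper body.
- **Balls:** only after the gate was over did I push the balls off the track's end, one after the other. I did not grip or lift them.
- **Last checks:** the final pictures show both balls in the left tray, the track empty and the gate still over to the left. The tape roll, tin and chisel stand where they were, and the fingers are clear of everything. The arm hid most of the right tray and the chisel's tip from the top camera, but the scene view showed the right tray unchanged.

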